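Ease the games box lid to its tight spot and back off

TASK

Slide the lid of the longer oak games box shut until it goes tight in the felt-lined slot at the end of its track, then back it off again to leave a finger-wide gap of about 20 mm, and let go. Leave the lid of the shorter box as it is.

Things in the scene. Friction and masses are not known exactly. Their poses are not given: they have to be found in the camera images.
- long_grip (a point): Centre of the upright oak grip bar amid the longer box's lid, where to pinch: bar 14 mm thick along y, 60 long along x; this point is 25 mm above the lid, 15 below the bar's top. y (level) is the direction in which the lid shuts, z up; the lid's leading edge is 50 mm ahead. Box 240 x 100 mm, 68 high, fixed to the lower shelf (top 50 mm above the table), on either side, turned up to 30 degrees.
- long_mouth (a point): Mouth of the slot in the longer box's end block, 29 mm lower than the grip point, same axes. The grip's centre is 50 mm behind it (in y) when the lid's edge reaches the slot, 100 to 150 at the start, 70 at a 20 mm gap. Up to the slot the lid slides freely (1.5 N) and stays put; inside, felt pushes it back (2.5 N + 1 N per mm, stop at 10 mm). Block lip 7 mm, rails 3 mm above the lid.
- short_grip (a point): Centre of the like grip bar (14 x 60 x 40 mm) on the lid of the shorter oak games box (160 mm long, 100 mm wide, same height and build, also fixed to the shelf). Not to be moved.

How it is judged:
By the outcome, as a careful person would: the job done as asked, in the order asked, and still so for the second after the job is handed in, with the robot touching nothing.
It also fails if it takes over 35 s, if anything falls off the work surface, if the arm or the gripper's body presses on something with over 40 N, if the wrist force passes 120 N, or if a joint passes its speed limit or range.

ROBOT

A 7-joint arm with a two-finger parallel gripper is mounted at the origin on the work surface. World frame = base frame: x ahead of the robot, y to its left, z up, the work surface at z = 0. Lengths are in m, angles in rad, forces in N, time in s.
With the tool pointing down it reaches from about 0.4 to 0.875 m from the base axis. Payload 4.4 kg.
Tool frame: the origin (TCP) lies on the front face of the gripper's body, between the roots of the fingers; the fingertips stand 73 mm ahead of it and the grasp point (between the pads) lies r.hold_point_z ahead of it (r.hold_point_z is the distance from the TCP to the grasp point, in m); x points along the fingers, z is the direction in which the jaws open and shut, and the axes are right-handed (so a half turn about x gives the same grasp; the last joint's range is limited). The gripper opens to 85 mm and grips with 20 to 120 N. Pads are 22 mm wide; open, the fingers measure 114 mm over their backs; the gripper's body (76 mm by 85 mm) begins 54 mm behind the grasp point. The pads swing forward as they close: fully open they stand 13 mm farther back than shut.
Start: joints at [-1.386, 0.628, 0.038, 1.517, -0.027, 0.996, -0.02], TCP at [0.161, 0.63, 0.304] pointing down, gripper open.
Joint ranges: [-3.06, 3.06], [-0.37, 2.12], [-1.25, 1.32], [0.18, 2.47], [-1.1, 4.24], [0.23, 1.98], [-2.94, 2.94]. Speed limits (rad/s): [2.57, 2.57, 3.14, 3.14, 3.14, 3.14, 3.14].

INTERFACE

Orientations are given as a unit quaternion [x, y, z, w].
In Python, from rig import r gives the robot as it stands.
- The arm moves only by the shell command python3 -m inch 'ROWS'. ROWS is a JSON object of lists of equal length, an entry for each row: "dp": the shift along the tool's x, y, z in units of 25 mm (1.0 is 25 mm), a list of three; "spin": the turn about the tool's x in units of 6 degrees (1.0 is 6 degrees); "claw": the opening, from 0 (shut) to 1 (fully open). A call has 1 to 20 rows; each row shifts and turns the commanded pose from where the row before left it, along the tool's axes as they then stand; what a row does not reach is not made up. A row lasts 1/12 s, in which the tool goes at most 41.7 mm and 7.16 degrees, less where a joint would pass 70% of its speed; a pose out of reach is approached as far as the arm can. A call is refused whole if a number of a shift passes 1 or a number of a turn 1, either way. A call with a gripper value outside its range is refused whole. The fingers move at their own pace and stop on an object; the grip force is fixed at half the most. Time passes only in rows, so rows that do not move let the fingers close. It gives the time, the measured TCP pose, the force and the opening at its end, in the units of the state.
- r.get_obs(): the state, without advancing time (a new reading comes with each control period).
- r.camera(name): name is "scene" or "top" or "wrist"; returns (picture, depth): 420x560x3 uint8, blue, green, red; 420x560 float32, m along the optical axis (not along the pixel's ray), 0 where there is no reading.
- r.camera_info(name): a dict with "camera_matrix" (3x3 intrinsics, pixels), "world_from_camera" (4x4, takes a point from camera to world coordinates); the wrist camera has in their place "mount" (4x4, takes a point from camera to tool coordinates, whose origin is the TCP and whose axes are the tool frame's). Camera axes: x right, y up, looking along -z (the intrinsics and any distortion apply to the point x, -y, -z); pixel columns grow to the right and rows downward; lengths in m; the calibration is good to about 2 mm. The wrist camera is an equidistant fisheye: a pixel r from the principal point sees the ray r / f radians off the axis. A picture is of the moment at which its call begins: read the wrist's pose just before it. camera_info takes no time and is no camera call.
- r.finish_job(): hands the job in, once; it reports no verdict.
Trained networks look in the newest picture that a camera, given by its name, has taken for a name from the list of things; names that differ only in an ending like _2 or _b are one class to them, and where a whole thing is asked for, a point or a joint stands for the part that bears it (a point fixed in the world has none). Each returns a list of dicts, best first, with "conf" (0 to 1); they miss things now and then, are a little off and sometimes report something else, mostly with a low value. They report only what shows in the picture. A call takes as long as a camera call.
- r.recognise(camera, label): "rect" ([left, top, right, bottom] in pixels, round what is visible of it).
- r.trace(camera, label): "pixels" (420x560 bool, what is visible of it) and "rect" ([left, top, right, bottom] in pixels, round what is visible of it).
- r.landmark_of(camera, label): "centre" ([column, row] in pixels: a listed point, or the origin of a listed thing).
The state is a dict: "time_s": time; "qpos": joint angles; "qvel": joint speeds; "joint_efforts": joint torques, N m; "position": TCP position; "orientation": TCP orientation; "contact_force": force on the tool from outside, world axes, zero at the start; "torque": the same for the moment, N m; "finger_gap": finger opening in m.
Only numpy, scipy, OpenCV 4.12 (cv2) and the standard library are available. Lean on these libraries where they do the work, as an engineer would, in place of code of your own. Each camera call takes 0.05 s, during which the arm holds its last target. There are 200 camera calls.

## Working session

There is one attempt and no reset: what is moved stays moved. The work goes in short steps, Python scripts to look and compute and a shell command to move; the robot and the scene stay as the last step left them, time stands still between calls to the robot, and variables do not carry over. Pictures are saved under pics/ and viewed, about 8 in all and at most 12, crops included, and the job is handed in when it is done.

```bash
mkdir -p pics; ls; cat > h.py <<'E'
import numpy as np, cv2
from rig import r
from scipy.spatial.transform import Rotation as R
def world(cam,pic_depth,px):
    i=r.camera_info(cam);K=np.array(i["camera_matrix"]);T=np.array(i["world_from_camera"])
    c,w=px;d=pic_depth
    p=np.array([(c-K[0,2])/K[0,0]*d,-(w-K[1,2])/K[1,1]*d,-d,1])
    return (T@p)[:3]
def on_plane(cam,px,z):
    a=world(cam,1.0,px);b=world(cam,0.5,px);t=(z-a[2])/(b[2]-a[2]);return a+t*(b-a)
E
python3 - <<'E'
from h import *
o=r.get_obs();print(o["time_s"],o["position"],o["orientation"],o["finger_gap"],o["contact_force"],r.hold_point_z)
print(R.from_quat(o["orientation"]).as_matrix().round(3))
for c in("top","scene"):
    p,d=r.camera(c);cv2.imwrite(f"pics/{c}0.png",p);np.save(f"{c}0.npy",d)
    for l in("long_grip","long_mouth","short_grip"):
        for q in r.landmark_of(c,l)[:2]:
            u=q["centre"];dd=d[int(u[1]),int(u[0])];print(c,l,q["conf"],np.round(u,1),world(c,dd,u).round(3) if dd>0 else None)
E
```

```text
pics
0.0 [0.16118672 0.62919168 0.30296063] [-0.43398105  0.55913453  0.4331022   0.55807841] 0.08516767393490024 [-0.14930217 -0.28536558 -0.36968457] 0.0539
[[-0.    -0.969  0.248]
 [-0.002  0.248  0.969]
 [-1.    -0.    -0.002]]
top long_grip 0.84 [420.5 194.2] [ 0.547 -0.301  0.154]
top long_mouth 0.64 [352.8 200.4] [ 0.543 -0.158  0.119]
top short_grip 0.93 [172.  192.3] [0.564 0.245 0.149]
scene long_grip 0.76 [157.3 294.1] [ 0.55  -0.301  0.15 ]
scene long_mouth 0.6 [221.6 266.4] [ 0.55  -0.158  0.095]
scene short_grip 0.56 [369.1 169.4] [0.57  0.237 0.141]
```

```bash
python3 - <<'E'
import cv2,numpy as np
a=cv2.imread("pics/top0.png");b=cv2.imread("pics/scene0.png")
c=cv2.resize(a[120:270,300:500],(800,600),interpolation=cv2.INTER_CUBIC);cv2.imwrite("pics/crop0.png",c)
E
```

```text
(no output)
```

View pics/top0.png

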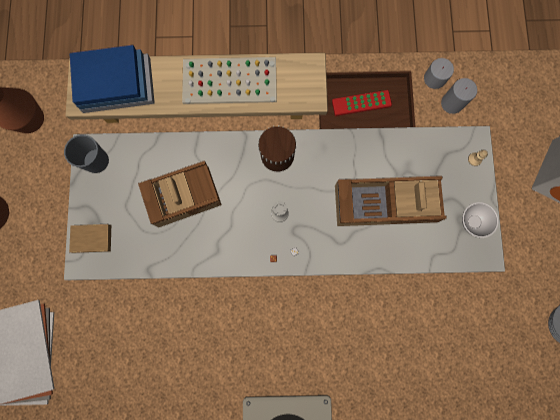

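View pics/crop0.png

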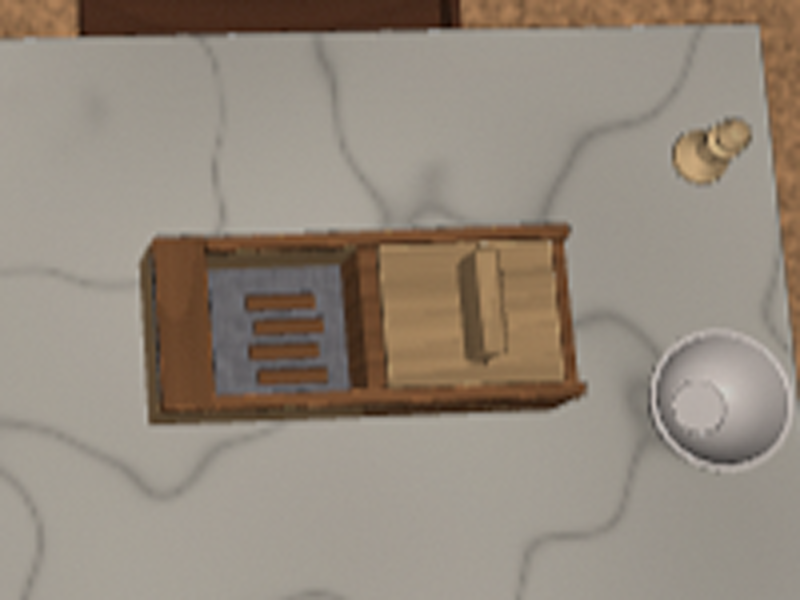

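View pics/scene0.png

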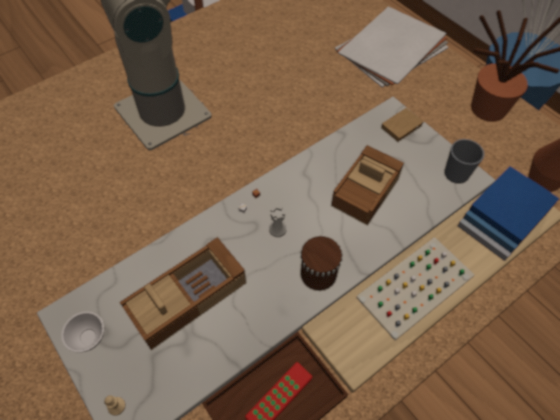

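```bash
python3 - <<'E'
from h import *
d=np.load("top0.npy");i=r.camera_info("top");K=np.array(i["camera_matrix"]);T=np.array(i["world_from_camera"])
v,u=np.mgrid[:420,:560];P=np.stack([(u-K[0,2])/K[0,0]*d,-(v-K[1,2])/K[1,1]*d,-d,np.ones_like(d)],-1)@T.T
P=P[...,:3];ok=d>0
reg=ok&(abs(P[...,0]-.547)<.12)&(abs(P[...,1]+.235)<.17)
m=reg&(P[...,2]>.085)&(P[...,2]<.165);print("box",cv2.minAreaRect(P[m][:,:2].astype(np.float32)*1000))
m=reg&(P[...,2]>.135);print("bar",m.sum(),P[m].mean(0),np.percentile(P[m][:,2],[5,50,95]),cv2.minAreaRect(P[m][:,:2].astype(np.float32)*1000))
# tall things within reach
m=(ok&(P[...,2]>.13)&(np.hypot(P[...,0],P[...,1])<1)).astype(np.uint8)
n,lab,st,ce=cv2.connectedComponentsWithStats(m)
for k in range(1,n):
    if st[k,4]>15: q=P[lab==k];print(q.mean(0).round(2),"zmax",q[:,2].max().round(3),st[k,4])
E
```

```text
box ((547.06689453125, -247.05596923828125), (101.01713562011719, 241.2123565673828), 1.0332635641098022)
bar 220 [ 0.54699771 -0.30455129  0.14867975] [0.13751612 0.15046527 0.15354432] ((548.2234497070312, -306.44384765625), (60.5991325378418, 14.769780158996582), 1.5407707691192627)
[0.83 0.38 0.17] zmax 0.188 4563
[0.83 0.12 0.14] zmax 0.156 4153
[0.67 0.01 0.15] zmax 0.154 1132
[0.67 0.46 0.14] zmax 0.143 291
[0.57 0.24 0.15] zmax 0.156 202
[ 0.55 -0.3   0.15] zmax 0.156 238
```

```bash
python3 -m inch '{"dp":[[0,0,0],[0,0,0],[0,0,0],[0,-1,-0.5],[0,-1,-1],[0,-1,-1],[0,-1,-1],[0,-1,-1],[0,-1,-1],[0,-1,-1],[0,-1,-1],[0,-1,-1],[0,-1,-1],[0,-1,-1],[0,-1,-1],[0,-1,-1],[0,-1,-1],[0,-0.5,-1],[0,0,-1]],"spin":[-0.9,-0.9,-0.77,0,0,0,0,0,0,0,0,0,0,0,0,0,0,0,0],"claw":[1,1,1,1,1,1,1,1,1,1,1,1,1,1,1,1,1,1,1]}'; python3 -c "
from h import *
o=r.get_obs();print(o['qpos'],R.from_quat(o['orientation']).as_matrix().round(3))"
```

```text
time_s: 1.98
position: [0.5341, 0.2466, 0.3038]
orientation: [0.505, -0.495, -0.503, -0.497]
contact_force: [0.9, -0.8, 0.8]
finger_gap: 0.0851
[-0.46441694  0.53684285 -0.02562254  1.69757955  0.01835059  0.90476967
  1.0882835 ] [[ 0.003 -1.    -0.015]
 [ 0.    -0.015  1.   ]
 [-1.    -0.003  0.   ]]
```

```bash
python3 -m inch '{"dp":[[0,-0.2,-1],[0,0,-1],[0,0,-1],[0,0,-1],[0,0,-1],[0,0,-1],[0,0,-1],[0,0,-1],[0,0,-1],[0,0,-1],[0,0,-1],[0,0,-1],[0,0,-1],[0,0,-1],[0,0,-1],[0,0,-1],[0,0,-1],[0,0,-1],[0,0,-1],[0,0,-1]],"spin":[0,0,0,0,0,0,0,0,0,0,0,0,0,0,0,0,0,0,0,0],"claw":[1,1,1,1,1,1,1,1,1,1,1,1,1,1,1,1,1,1,1,1]}'; python3 -m inch '{"dp":[[0,0,-1],[0,0,-1],[0,0,0],[0,0,0]],"spin":[0,0,0,0],"claw":[1,1,1,1]}'; cat >> h.py <<'E'
def wrist_plane(px,z,o):
    i=r.camera_info("wrist");K=np.array(i["camera_matrix"]);M=np.array(i["mount"])
    a=(px[0]-K[0,2])/K[0,0];b=(px[1]-K[1,2])/K[1,1];t=np.hypot(a,b);s=np.sin(t)/max(t,1e-9)
    ray=M[:3,:3]@np.array([a*s,-b*s,-np.cos(t)]);Rw=R.from_quat(o["orientation"]).as_matrix()
    ray=Rw@ray;c=Rw@M[:3,3]+o["position"];return c+ray*(z-c[2])/ray[2]
E
python3 - <<'E'
from h import *
o=r.get_obs();p,d=r.camera("wrist");cv2.imwrite("pics/wrist1.png",p)
print(o["time_s"],o["position"],o["qpos"].round(2) if hasattr(o["qpos"],"round") else o["qpos"],o["contact_force"])
for l,z in(("long_grip",.136),("long_mouth",.107)):
    for q in r.landmark_of("wrist",l)[:2]: print(l,q["conf"],q["centre"],wrist_plane(q["centre"],z,o))
for q in r.trace("wrist","long_grip")[:1]: print(q["conf"],q["rect"])
E
```

```text
time_s: 3.65
position: [0.5449, -0.2522, 0.304]
orientation: [0.505, -0.495, -0.504, -0.495]
contact_force: [0.5, 0.4, 0.0]
finger_gap: 0.0856
time_s: 3.98
position: [0.5452, -0.3028, 0.3036]
orientation: [0.504, -0.497, -0.504, -0.496]
contact_force: [0.7, -0.1, 0.1]
finger_gap: 0.0854
3.9833 [ 0.5452117  -0.30282343  0.30364959] [ 0.46  0.59 -0.    1.6   0.    0.96  2.05] [ 0.67413467 -0.1492254   0.1266547 ]
long_grip 0.96 [270.3, 205.4] [ 0.54818401 -0.30698946  0.136     ]
long_mouth 0.91 [430.3, 195.0] [ 0.54619841 -0.15939412  0.107     ]
0.59 [209.6, 147.9, 332.9, 247.3]
```

View pics/wrist1.png

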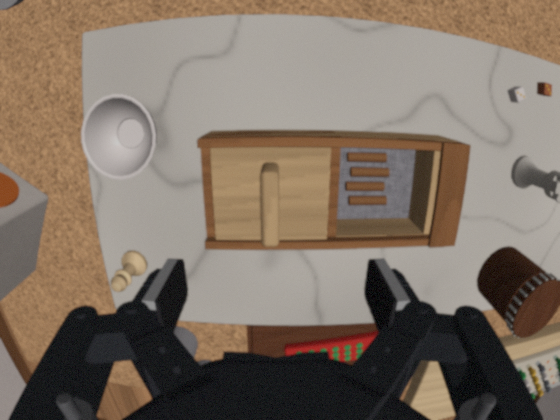

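The wrist picture shows the bar at about (270, 205), between the open fingers. The slot block's face is at about column 435, row 195. That puts the lid 147 mm short of the mouth, measured from the bar, and the box is turned about 1°.

```bash
python3 -m inch '{"dp":[[0,-0.12,-0.16],[0.8,0,0],[0.8,0,0],[0.8,0,0],[0.8,0,0],[0.8,0,0],[0.5,0,0],[0,0,0],[0,0,0]],"spin":[0,0,0,0,0,0,0,0,0],"claw":[1,1,1,1,1,1,1,1,1]}'; python3 -m inch '{"dp":[[0,0,0],[0,0,0],[0,0,0],[0,0,0],[0,0,0],[0,0,0],[0,0,0],[0,0,0],[0,0,0],[0,0,0]],"spin":[0,0,0,0,0,0,0,0,0,0],"claw":[0,0,0,0,0,0,0,0,0,0]}'
```

```text
time_s: 4.93
position: [0.5492, -0.3046, 0.1912]
orientation: [-0.504, 0.495, 0.505, 0.495]
contact_force: [-0.2, -0.1, 0.7]
finger_gap: 0.0856
time_s: 5.77
position: [0.5492, -0.3052, 0.192]
orientation: [0.505, -0.495, -0.504, -0.495]
contact_force: [-0.8, -0.2, 5.5]
finger_gap: 0.0131
```

The bar is gripped, but there is 5.5 N of upward force, so the tips may be resting on the lid. I'll regrip 3 mm higher.

```bash
python3 -m inch '{"dp":[[0,0,0],[0,0,0],[-0.12,0,0],[0,0,0],[0,0,0],[0,0,0],[0,0,0],[0,0,0]],"spin":[0,0,0,0,0,0,0,0],"claw":[0.4,0.4,0.4,0.4,0,0,0,0]}';python3 -m inch '{"dp":[[0,0,0],[0,0,0],[0,0,0],[0,0,0]],"spin":[0,0,0,0],"claw":[0,0,0,0]}'; python3 -c "
from h import *
o=r.get_obs();print(o['position'],o['contact_force'],R.from_quat(o['orientation']).as_matrix().round(4)[:,2])"
```

```text
time_s: 6.43
position: [0.549, -0.3049, 0.1945]
orientation: [0.505, -0.495, -0.505, -0.495]
contact_force: [0.2, -0.7, 1.5]
finger_gap: 0.013
time_s: 6.77
position: [0.549, -0.3049, 0.1945]
orientation: [0.505, -0.495, -0.505, -0.495]
contact_force: [-1.0, 0.2, 1.3]
finger_gap: 0.0134
[ 0.5490046  -0.3048733   0.19449407] [-0.96401498  0.23357772  1.258261  ] [-0.0184  0.9998 -0.    ]
```

```bash
python3 -m inch '{"dp":[[0,0,0.2],[0,0,0.4],[0,0,0.4],[0,0,0.4],[0,0,0.4],[0,0,0.4],[0,0,0.4],[0,0,0.4],[0,0,0.4],[0,0,0.1],[0,0,0]],"spin":[0,0,0,0,0,0,0,0,0,0,0],"claw":[0,0,0,0,0,0,0,0,0,0,0]}'; python3 - <<'E'
from h import *
o=r.get_obs();print(o["position"],o["contact_force"])
p,d=r.camera("wrist");cv2.imwrite("pics/wrist2.png",p)
for l,z in(("long_grip",.136),("long_mouth",.107)):
    for q in r.landmark_of("wrist",l)[:1]: print(l,q["conf"],q["centre"],wrist_plane(q["centre"],z,o))
E
```

```text
time_s: 7.68
position: [0.5474, -0.2152, 0.1943]
orientation: [-0.504, 0.495, 0.506, 0.495]
contact_force: [-0.0, 2.2, 1.5]
finger_gap: 0.0127
[ 0.5473757  -0.21520055  0.1943299 ] [-0.02297144  2.20656358  1.52416317]
long_grip 0.86 [277.4, 273.8] [ 0.54529317 -0.2144191   0.136     ]
long_mouth 0.65 [375.8, 247.4] [ 0.5461105  -0.15941062  0.107     ]
```

View pics/wrist2.png

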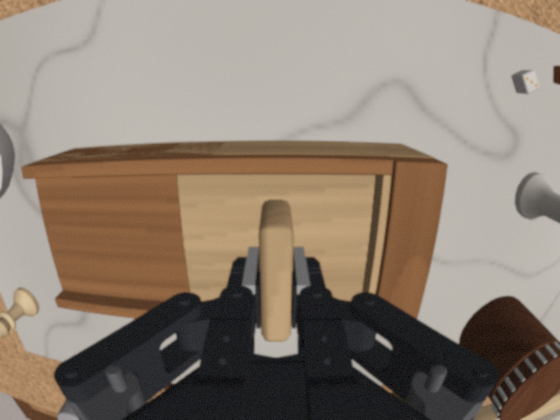

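The lid follows, and its edge at about column 375 is roughly 5 mm short of the block at about column 388. I'll feel forward in small steps.

```bash
for k in 1; do python3 -m inch '{"dp":[[0,0,0.08],[0,0,0.08],[0,0,0],[0,0,0]],"spin":[0,0,0,0],"claw":[0,0,0,0]}'; python3 -m inch '{"dp":[[0,0,0.08],[0,0,0],[0,0,0]],"spin":[0,0,0],"claw":[0,0,0]}'; python3 -m inch '{"dp":[[0,0,0.08],[0,0,0],[0,0,0]],"spin":[0,0,0],"claw":[0,0,0]}'; done | grep -E "pos|force"
```

```text
position: [0.5472, -0.2139, 0.1943]
contact_force: [0.2, -0.6, -2.0]
position: [0.5472, -0.2113, 0.1943]
contact_force: [-0.3, -0.6, -1.6]
position: [0.5472, -0.2091, 0.1944]
contact_force: [0.6, -1.2, -0.7]
```

```bash
(python3 -m inch '{"dp":[[0,0,0.08],[0,0,0],[0,0,0]],"spin":[0,0,0],"claw":[0,0,0]}'; python3 -m inch '{"dp":[[0,0,0.08],[0,0,0],[0,0,0]],"spin":[0,0,0],"claw":[0,0,0]}'; python3 -m inch '{"dp":[[0,0,0.08],[0,0,0],[0,0,0]],"spin":[0,0,0],"claw":[0,0,0]}';python3 -m inch '{"dp":[[0,0,0.08],[0,0,0],[0,0,0]],"spin":[0,0,0],"claw":[0,0,0]}') | grep -E "pos|force"
```

```text
position: [0.5471, -0.2075, 0.1943]
contact_force: [0.9, -3.3, -2.7]
position: [0.5471, -0.206, 0.1943]
contact_force: [0.0, -3.5, -4.0]
position: [0.547, -0.2043, 0.1943]
contact_force: [0.1, -5.6, -3.9]
position: [0.547, -0.2029, 0.1943]
contact_force: [2.3, -7.1, -5.0]
```

```bash
(python3 -m inch '{"dp":[[0,0,0.08],[0,0,0],[0,0,0]],"spin":[0,0,0],"claw":[0,0,0]}'; python3 -m inch '{"dp":[[0,0,0.08],[0,0,0],[0,0,0]],"spin":[0,0,0],"claw":[0,0,0]}'; python3 -m inch '{"dp":[[0,0,0.08],[0,0,0],[0,0,0]],"spin":[0,0,0],"claw":[0,0,0]}') | grep -E "pos|force"; python3 - <<'E'
from h import *
o=r.get_obs()
p,d=r.camera("wrist");cv2.imwrite("pics/wrist3.png",p)
for l,z in(("long_grip",.136),("long_mouth",.107)):
    for q in r.landmark_of("wrist",l)[:1]: print(l,q["conf"],q["centre"],wrist_plane(q["centre"],z,o))
E
```

```text
position: [0.5469, -0.2015, 0.1942]
contact_force: [1.8, -8.4, -6.4]
position: [0.5468, -0.2001, 0.1942]
contact_force: [0.9, -9.2, -6.8]
position: [0.5468, -0.1988, 0.1942]
contact_force: [1.4, -11.2, -7.7]
long_grip 0.88 [273.7, 276.6] [ 0.54622614 -0.20000701  0.136     ]
long_mouth 0.7 [350.3, 248.0] [ 0.54581721 -0.15843815  0.107     ]
```

View pics/wrist3.png

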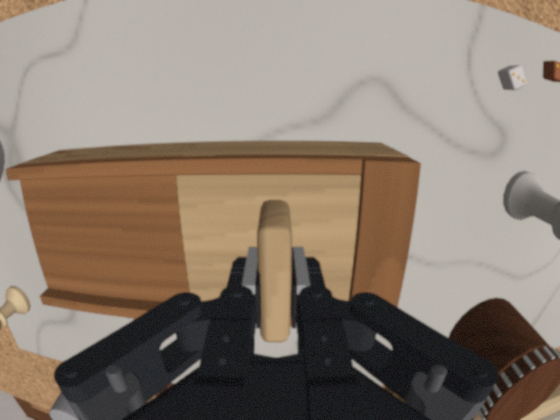

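```bash
(python3 -m inch '{"dp":[[0,0,0.06],[0,0,0],[0,0,0]],"spin":[0,0,0],"claw":[0,0,0]}'; python3 -m inch '{"dp":[[0,0,0.06],[0,0,0],[0,0,0]],"spin":[0,0,0],"claw":[0,0,0]}') | grep -E "pos|force|gap"
```

```text
position: [0.5468, -0.1977, 0.1941]
contact_force: [2.1, -11.9, -8.7]
finger_gap: 0.013
position: [0.5467, -0.1967, 0.1941]
contact_force: [1.4, -11.6, -8.7]
finger_gap: 0.0128
```

```bash
python3 -m inch '{"dp":[[0,0,-0.2],[0,0,-0.3],[0,0,-0.3],[0,0,-0.3],[0,0,-0.3],[0,0,-0.1],[0,0,0],[0,0,0],[0,0,0]],"spin":[0,0,0,0,0,0,0,0,0],"claw":[0,0,0,0,0,0,0,0,0]}'; python3 - <<'E'
from h import *
o=r.get_obs()
for c in ("wrist","top"):
  p,d=r.camera(c);cv2.imwrite(f"pics/{c}4.png",p)
  for l,z in(("long_grip",.136),("long_mouth",.107)):
    for q in r.landmark_of(c,l)[:1]: print(c,l,q["conf"],q["centre"],wrist_plane(q["centre"],z,o) if c=="wrist" else on_plane(c,q["centre"],z))
E
```

```text
time_s: 11.82
position: [0.5476, -0.2302, 0.1944]
orientation: [0.505, -0.496, -0.504, -0.495]
contact_force: [0.1, -0.8, -1.9]
finger_gap: 0.0132
wrist long_grip 0.89 [273.7, 274.9] [ 0.54619601 -0.23124101  0.136     ]
wrist long_mouth 0.8 [400.5, 245.6] [ 0.54558507 -0.15976281  0.107     ]
top long_grip 0.91 [387.4, 200.4] [ 0.53821685 -0.23237893  0.136     ]
top long_mouth 0.66 [351.9, 198.2] [ 0.55041675 -0.15835111  0.107     ]
```

View pics/wrist4.png

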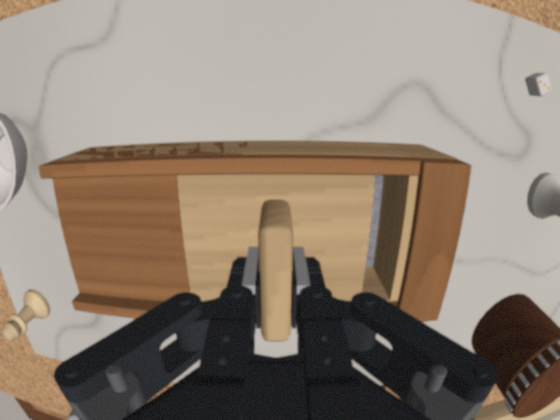

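```bash
python3 -m inch '{"dp":[[0,0,0.08],[0,0,0],[0,0,0],[0,0,0]],"spin":[0,0,0,0],"claw":[0,0,0,0]}'
```

```text
time_s: 12.45
position: [0.5476, -0.2274, 0.1944]
orientation: [-0.504, 0.495, 0.505, 0.495]
contact_force: [0.1, -0.6, -1.5]
finger_gap: 0.0129
```

```bash
python3 -m inch '{"dp":[[0,0,0],[0,0,0],[0,0,0],[0,0,0],[-0.2,0,0],[-0.5,0,0],[-1,0,0],[-1,0,0],[-1,0,0],[-1,0,0],[0,0,0],[0,0,0]],"spin":[0,0,0,0,0,0,0,0,0,0,0,0],"claw":[0.5,0.5,0.5,0.5,0.5,0.5,0.5,0.5,0.5,0.5,0.5,0.5]}'; python3 - <<'E'
from h import *
o=r.get_obs()
for c in ("wrist","scene"):
  p,d=r.camera(c);cv2.imwrite(f"pics/{c}5.png",p)
  for l,z in(("long_grip",.136),("long_mouth",.107),("short_grip",.136)):
    for q in r.landmark_of(c,l)[:1]: print(c,l,q["conf"],q["centre"],wrist_plane(q["centre"],z,o) if c=="wrist" else on_plane(c,q["centre"],z))
E
```

```text
time_s: 13.45
position: [0.5482, -0.2281, 0.3138]
orientation: [0.506, -0.495, -0.503, -0.496]
contact_force: [-1.2, -0.7, -0.2]
finger_gap: 0.0425
wrist long_grip 0.66 [278.2, 193.3] [ 0.54511768 -0.22635683  0.136     ]
wrist long_mouth 0.86 [353.1, 185.4] [ 0.54529139 -0.1588116   0.107     ]
scene long_grip 0.6 [191.9, 273.5] [ 0.5459943 -0.2222968  0.136    ]
scene long_mouth 0.96 [220.3, 264.4] [ 0.54988168 -0.1594578   0.107     ]
scene short_grip 0.87 [369.2, 167.6] [0.56442818 0.24339703 0.136     ]
```

View pics/wrist5.png

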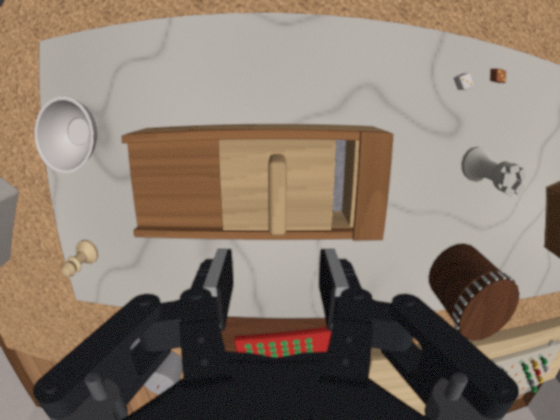

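```bash
python3 -c "
from rig import r
print(r.finish_job())"
```

```text
the job is handed in; nothing more can be done
None
```

I slid the longer box's lid shut until it went tight in the felt slot, backed it off to a gap of about 20 mm, let go and raised the gripper clear. The job was handed in at about 13.5 s of the 35 s allowed.

- **Tight in the slot:** the push force built to about 12 N, roughly 10 mm past where the felt was first felt. The last small step gave 11.6 N after 11.9 N, so there was no sharp jump to mark the hard stop.
- **Gap after release:**
  - The wrist picture shows about 20 mm.
  - The arm's own reading puts it at 19–21 mm.
  - The network's points from the wrist camera give about 17.5 mm.
  - Its points from the scene camera give about 13 mm. I set that one aside because the scene camera's grip point was low confidence and put the bar 4–5 mm from where the arm and wrist camera had it.
- **Grip:** the first pinch showed 5.5 N of upward force, so I regripped 3 mm higher before pulling.
- **Shorter box:** I didn't touch it, and its grip was found where it was at the start, within camera error.

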